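# Lay out a small computer board for a bench test

## Robot

A 6-joint arm with a two-finger parallel gripper is mounted at the origin on the work surface. World frame = base frame: x ahead of the robot, y to its left, z up, the work surface at z = 0. Lengths are in m, angles in degrees, forces in N, time in s.
With the tool pointing down it reaches from about 0.35 to 0.875 m from the base axis. Payload 4.2 kg.
Tool frame: the origin (TCP) lies on the centre line of the jaws, within the pads' length; the fingertips stand 25 mm ahead of it and the grasp point (between the pads) lies 6 mm ahead of it (finger_overhang is the distance from the TCP to the fingertips, in m); z points along the fingers, y is the line along which they close (so a half turn about z gives the same grasp; the last joint's range is limited). The gripper opens to 87 mm and grips with 3 to 60 N. Pads are 19 mm wide; open, the fingers measure 117 mm over their backs; the gripper's body (75 mm by 190 mm) begins 51 mm behind the grasp point.
Start: joints at [-49.125, 22.042, 0.453, 0, -68.411, -14.817], TCP at [0.275, -0.561, 0.248] pointing down, gripper open.
Joint ranges: [-179.83, 179.83], [-69.29, 118.12], [-61.27, 80.66], [-181.25, 117.63], [-171.15, -9.14], [-177.46, 177.46]. Speed limits (degrees/s): [159.86, 159.86, 180, 180, 180, 180].

## Interface

Orientations are given as a 3x3 rotation matrix whose columns are the frame's x, y, z axes.
In Python, from station import sense, capture, finish_job, spot_in, tip_of, finger_overhang gives the robot as it stands. The module is installed in compiled form; this text tells all that it offers.
- The arm moves only by the tool servo_tool, never from a script. Its arguments are lists of equal length, an entry for each row: "slide": the shift along the tool's x, y, z in m, a list of three; "spin": the turn about the tool's z in degrees; "grip": the closure, from 0 (fully open) to 1 (shut). A call has exactly 5 rows; each row is the pose to reach, as a shift and turn from the pose commanded when the call began, along the tool's axes at that moment; what a row does not reach only later rows make up. A row lasts 1/12 s, in which the tool goes at most 41.7 mm and 7.16 degrees, less where a joint would pass 70% of its speed; a pose out of reach is approached as far as the arm can. A call with a gripper value outside its range is refused whole. The fingers move at their own pace and stop on an object; the grip force is fixed at half the most. Time passes only in rows, so rows that repeat a pose let the fingers close, or fill a call up. It gives the time, the measured TCP pose, the force, the opening and the grip force at its end, in the units of the state.
- sense(): the state, without advancing time (a new reading comes with each control period).
- capture(name): name is "scene" or "top" or "wrist"; returns a dict with "pixels" (384x512x3 uint8, blue, green, red), "depth" (384x512 float32, m along the optical axis (not along the pixel's ray), 0 where there is no reading), "fx", "fy", "cx", "cy" (pixels), "R" (3x3) and "t" (3): a world point X has camera coordinates R X + t; the wrist camera has in their place "hand_eye" (4x4, takes a point from camera to tool coordinates, whose origin is the TCP and whose axes are the flange's). Camera axes: x right, y down, z forward; pixel columns grow to the right and rows downward; lengths in m; the calibration is good to about 2 mm. The wrist camera is an equidistant fisheye: a pixel r from the principal point sees the ray r / f radians off the axis. A picture is of the moment at which its call begins: read the wrist's pose just before it.
- finish_job(): hands the job in; it is judged then, once.
Trained networks look in the newest picture that a camera, given by its name, has taken for a name from the list of things; names that differ only in an ending like _2 or _b are one class to them, and where a whole thing is asked for, a point or a joint stands for the part that bears it (a point fixed in the world has none). Each returns a list of dicts, best first, with "conf" (0 to 1); they miss things now and then, are a little off and sometimes report something else, mostly with a low value. They report only what shows in the picture. A call takes as long as a camera call. They do not tell look-alikes from the thing itself.
- spot_in(thing, camera): "point" ([x, y, z] in m, in world coordinates, good to about 4 mm: the middle of the surface that is visible of it).
- tip_of(thing, camera): "point" ([x, y, z] in m, in world coordinates, good to about 4 mm: a listed point, or the origin of a listed thing).
The state is a dict: "time_s": time; "joints": joint angles; "joint_velocities": joint speeds; "effort": joint torques, N m; "tcp_pos": TCP position; "ee_rot": TCP orientation; "wrist_force": force on the tool from outside, world axes, zero at the start; "moment": the same for the moment, N m; "gripper_width": opening from 0.0 (shut) to 1.0 (fully open); "gripper_force": force on a finger pad.
Only numpy, scipy, OpenCV 4.12 (cv2) and the standard library are available. Lean on these libraries where they do the work, as an engineer would, in place of code of your own. Each camera call takes 0.05 s, during which the arm holds its last target. There are 200 camera calls.

## Task

Lay this computer board out for a bench test: seat the large finned heat sink on the processor and the small one on the chipset chip, each centred and square, and lay the fan flat and square on top of the large heat sink. Lay the drive flat on the mat midway between the board and the power supply, lengthwise along the board's side edge. Set every part down gently without dropping it, and leave the screwdriver where it lies.

Things in the scene. Friction and masses are not known exactly. Their poses are not given: they have to be found in the camera images.
- heat_sink: Large bare-aluminium heat sink with 14 straight upright fins, loose, upright on the mat, about 220 g: 68 mm along its x (the way the fins run), 62 mm along its y, 30 mm tall. Origin: centre of its underside; z up. Grip it across the 62 mm. Any quarter turn is fine when seated.
- small_sink: Small bare-aluminium pin-fin heat sink (6 x 6 square pins), loose, upright on the mat, about 60 g: 40 x 40 mm, 24 mm tall. Origin: centre of its underside; z up. Solid to grip on all four sides.
- fan: Black square cooling fan, round opening with seven blades, loose, lying flat on the mat, about 60 g: 60 x 60 mm, 25 mm thick. Origin: centre of its underside; x and y along its sides, z up.
- drive: Solid-state drive in a grey aluminium case with low ribs along its top and a black connector at one end, loose, flat on the mat, about 110 g: 105 mm along its x, 45 mm along its y, 16 mm thick. Origin: centre of its underside; z up. Either way round is fine.
- board: Green 170 mm square computer board fixed on an aluminium plate stand, 178 mm square. Origin: centre of the stand's underside, on the mat (mat top is z = 0.002). Board's upper face: 20 mm above it. x points to the edge with rear connectors (30 mm high, x 64 to 86 mm); side edges run along x at y = +-89 mm. Slots and sockets 8 to 12 mm high beyond x = -62 and y = -73, 76 mm; all else under 7 mm.
- processor: The processor: 37.5 mm square of bright metal in a dark steel socket frame (58 x 48 mm), fixed on the board 35 mm to its -y side. Origin: its centre, at the board's upper face; axes as the board's. Its flat top, on which the large heat sink sits, is 8 mm above the origin, higher than anything else under the heat sink.
- chipset: The chipset, a bare 23 mm square light-green chip with a grey middle (die) on the board, fixed to it 47 mm to the board's +y side and 12 mm towards the near edge. Origin: its centre, at the board's upper face; axes as the board's. Its flat top, on which the small heat sink sits, is 3 mm above the origin.
- power_supply: Slim steel power supply, fixed, lying on the mat on one side of the board (left or right, differs by start): 150 mm along its x, 81.5 mm along its y, 40.5 mm tall, vent slots on top. Origin: centre of its underside; axes nearly parallel to the board's. The gap between it and the board's stand is 110 to 140 mm wide.
- parts_box: Clear plastic parts box with four compartments and some screws, fixed, on the other side of the board: 150 mm along x, 100 mm along y, 45 mm tall. Origin: centre of its underside. Not used.
- screwdriver: Screwdriver with a black handle, 180 mm long, about 30 mm thick, lying loose at the left or right end of the work, roughly along the robot's x. Origin: on its axis line at mat height; its x runs from handle to tip. Not used; not to be moved.
Not all that is in view belongs to the job. What is shaped like the fan but blue or green is not meant.

How it is judged (in metres and radians):
At the end, for the whole second after the job is handed in: Large sink flat on processor and fan on it, each centred within 10 mm, small sink on chipset within 9 mm, all square within 0.2 rad. Drive flat between board and supply, 20 mm clear of both, within 70 mm of their middles lengthwise and 0.2 rad of the board edge. All at rest (horizontal distance between heat_sink and processor below 0.01 m and z of heat_sink in the frame of processor between 0.005 and 0.011 m and angle between each of heat_sink, small_sink, fan, drive's own z axis and vertical below 0.08 rad and (angle between the x axis of heat_sink and the x axis of processor, either way round below 0.2 rad or angle between the x axis of heat_sink and the y axis of processor, either way round below 0.2 rad) and horizontal distance between small_sink and chipset below 0.009 m and z of small_sink in the frame of chipset between 0 and 0.006 m and (angle between the x axis of small_sink and the x axis of chipset, either way round below 0.2 rad or angle between the x axis of small_sink and the y axis of chipset, either way round below 0.2 rad) and horizontal distance between fan and heat_sink below 0.01 m and z of fan in the frame of heat_sink between 0.027 and 0.033 m and (angle between the x axis of fan and the x axis of heat_sink, either way round below 0.2 rad or angle between the x axis of fan and the y axis of heat_sink, either way round below 0.2 rad) and ((y of power_supply in the frame of board above 0 m and y of drive in the frame of board above 0.1315 m and y of drive in the frame of power_supply below -0.08325 m) or (y of power_supply in the frame of board below 0 m and y of drive in the frame of board below -0.1315 m and y of drive in the frame of power_supply above 0.08325 m)) and x of drive in the frame of board between -0.07 and 0.07 m and x of drive in the frame of power_supply between -0.07 and 0.07 m and height (world z) of drive below 0.005 m and angle between the x axis of drive and the x axis of board, either way round below 0.2 rad and linear speed of each of heat_sink, small_sink, fan, drive below 0.02 m/s); the robot touches nothing.
It fails at once if the large heat sink is dropped or thrown: it moves faster than 0.6 m/s (a fall of about 18 mm) out of the fingers (linear speed of heat_sink above 0.6 m/s and contact force between heat_sink and the fingers below 0.05 N).
It fails at once if the small heat sink is dropped or thrown: it moves faster than 0.6 m/s (a fall of about 18 mm) out of the fingers (linear speed of small_sink above 0.6 m/s and contact force between small_sink and the fingers below 0.05 N).
It fails at once if the fan is dropped or thrown: it moves faster than 0.6 m/s (a fall of about 18 mm) out of the fingers (linear speed of fan above 0.6 m/s and contact force between fan and the fingers below 0.05 N).
It fails at once if the drive is dropped or thrown: it moves faster than 0.6 m/s (a fall of about 18 mm) out of the fingers (linear speed of drive above 0.6 m/s and contact force between drive and the fingers below 0.05 N).
It fails at once if the screwdriver is moved by more than 20 mm (distance of screwdriver from where it was at the start of the episode above 0.02 m).
It also fails if it takes over 104 s, if anything falls off the work surface, if the arm or the gripper's body presses on something with over 40 N, if the wrist force passes 120 N, or if a joint passes its speed limit or range.

## Working session

There is one attempt and no reset: what is moved stays moved. The work goes in short steps, Python scripts to look and compute and a tool call to move; the robot and the scene stay as the last step left them, time stands still between calls to the robot, and variables do not carry over. Pictures are saved under pics/ and viewed, at most 14 in all, crops included, and the job is handed in when it is done.

Besides the shell and the picture viewer there is one more tool, called after "Emit:" as a command line: name --pt "numbers of a row" for each row, then --argument value for the rest. servo_tool: Moves the arm, as the interface text tells. Its arguments: {"type":"object","properties":{"slide":{"type":"array"},"spin":{"type":"array"},"grip":{"type":"array"}},"required":["slide","spin","grip"]}

```bash
mkdir -p pics
cat > h.py <<'E'
import numpy as np, cv2
from station import *
N=["heat_sink","small_sink","fan","drive","board","processor","chipset","power_supply","parts_box","screwdriver"]
def unproj(c,u,v,z=None):
    "pixel -> world; by depth, or onto plane z"
    R,t=np.array(c["R"]),np.array(c["t"])
    d=np.array([(u-c["cx"])/c["fx"],(v-c["cy"])/c["fy"],1.])
    o=-R.T@t; w=R.T@d
    s=(z-o[2])/w[2] if z is not None else c["depth"][int(v),int(u)]
    return o+s*w
def cloud(c):
    v,u=np.mgrid[:384,:512]; d=c["depth"]
    P=np.stack([(u-c["cx"])/c["fx"]*d,(v-c["cy"])/c["fy"]*d,d],-1)
    return (P-np.array(c["t"]))@np.array(c["R"])
E
python3 - <<'E'
from h import *
s=sense();print(s)
for cam in ["top","scene"]:
    c=capture(cam);cv2.imwrite(f"pics/{cam}0.png",c["pixels"]);np.savez(cam+"0.npz",**c)
    print(cam,c["fx"],np.round(c["R"],3).tolist(),np.round(c["t"],3))
    for n in N:
        for f in (spot_in,tip_of):
            try: print(n,f.__name__,[(np.round(r["point"],3).tolist(),round(r["conf"],2)) for r in f(n,cam)[:3]])
            except Exception as e: print(n,e)
E
```

```text
{'time_s': 0.0, 'joints': array([-4.91247070e+01,  2.20914716e+01,  3.79993461e-01, -3.11274628e-02,
       -6.84129109e+01, -1.48169746e+01]), 'joint_velocities': array([-0.01602635, -0.03254394,  0.01280869, -0.0534135 ,  0.07895213,
        0.07203992]), 'effort': array([ 8.24480449e-04, -3.90664530e+01,  1.87407267e+01,  4.21975806e+00,
        1.09693818e-02, -1.86603183e-04]), 'tcp_pos': array([ 0.27433737, -0.56095014,  0.246448  ]), 'ee_rot': array([[-8.98435378e-01, -4.39104536e-01, -1.03872102e-03],
       [-4.39105759e-01,  8.98433216e-01,  1.97212073e-03],
       [ 6.72543075e-05,  2.22793141e-03, -9.99997516e-01]]), 'wrist_force': array([-0.2318135 ,  0.58269216, -0.68339234]), 'moment': array([ 0.00561031, -0.02187436,  0.02737113]), 'gripper_force': 0.0, 'gripper_width': 1.0001882385925622}
top 359.9056894798507 [[-0.03, -0.999, -0.032], [-0.981, 0.036, -0.189], [0.19, 0.025, -0.981]] [0.031 0.446 1.155]
heat_sink call [([0.446, 0.268, 0.029], 0.86)]
heat_sink call [([0.45, 0.274, 0.005], 0.83)]
small_sink call [([0.445, 0.087, 0.011], 0.68)]
small_sink call [([0.442, 
[... 1512 characters left out ...]
call [([0.451, -0.271, 0.006], 0.94)]
board call [([0.631, -0.027, 0.026], 0.83)]
board call [([0.63, -0.009, 0.006], 0.88), ([0.506, -0.43, 0.006], 0.63)]
processor call [([0.631, -0.052, 0.028], 0.76)]
processor call []
chipset call [([0.612, 0.032, 0.021], 0.46)]
chipset call [([0.61, 0.035, 0.02], 0.54)]
power_supply call [([0.646, 0.226, 0.046], 0.83), ([0.457, -0.272, 0.017], 0.31)]
power_supply call [([0.644, 0.25, 0.004], 0.94), ([0.444, -0.092, -0.003], 0.46)]
parts_box call [([0.704, -0.274, 0.008], 0.73), ([0.649, 0.226, 0.049], 0.57)]
parts_box call [([0.704, -0.269, -0.002], 0.64)]
screwdriver call [([0.476, -0.43, 0.027], 0.75)]
screwdriver call [([0.503, -0.429, 0.006], 0.93)]
```

View pics/top0.png

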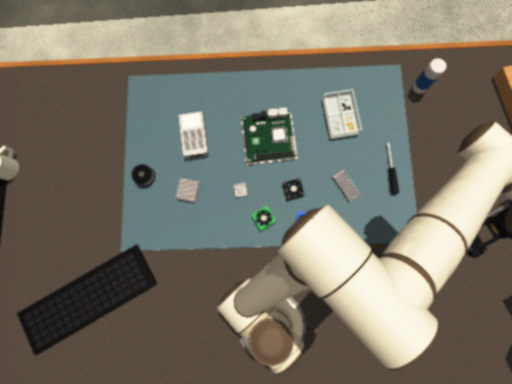

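View pics/scene0.png

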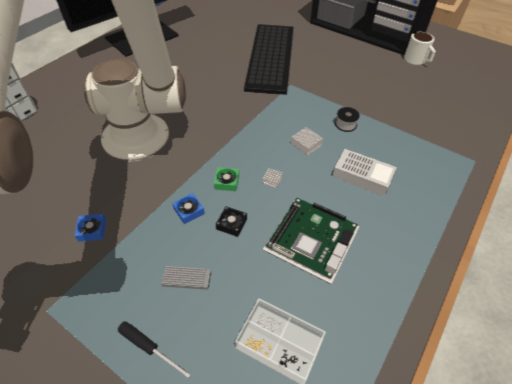

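```bash
cat > m.py <<'E'
from h import *
import sys
def meas(P,c,r,z0,z1,minA=50):
    m=(np.hypot(P[...,0]-c[0],P[...,1]-c[1])<r)&(P[...,2]>z0)&(P[...,2]<z1)
    n,l,st,ce=cv2.connectedComponentsWithStats(m.astype(np.uint8))
    if n<2:return None
    k=1+np.argmax(st[1:,4]); q=P[l==k]
    (a,b),(w,h),an=cv2.minAreaRect(q[:,:2].astype(np.float32))
    return np.round([a,b,w,h,an,np.percentile(q[:,2],50),len(q)],4).tolist()
if __name__=="__main__":
    for cam in("top0","scene0"):
        c=dict(np.load(cam+".npz"));P=cloud(c)
        print(cam,"mat",np.round(np.median(P[(abs(P[...,0]-.5)<.03)&(abs(P[...,1]-.17)<.03)],0),4))
        for n,ce,r,a,b in [("heat_sink",(.447,.268),.06,.024,.05),("small",(.443,.087),.04,.016,.05),("fanA",(.443,-.093),.055,.016,.05),("fanB",(.344,.015),.055,.016,.05),("fanC",(.328,-.125),.055,.016,.05),("drive",(.449,-.271),.075,.010,.04),("board",(.629,-.011),.14,.015,.1),("cpu",(.63,-.048),.035,.0262,.06),("psu",(.643,.247),.11,.034,.06)]:
            print(n,meas(P,ce,r,a,b))
E
python3 m.py
```

```text
top0 mat [0.4995 0.1701 0.0015]
heat_sink [0.4503, 0.2661, 0.0625, 0.0677, 77.3614, 0.0299, 300.0]
small [0.4588, 0.0789, 0.0166, 0.0175, 13.8337, 0.0243, 13.0]
fanA [0.4416, -0.0926, 0.0608, 0.0604, 13.0622, 0.025, 204.0]
fanB [0.346, 0.0114, 0.0603, 0.06, 28.8874, 0.0248, 217.0]
fanC [0.3548, -0.1068, 0.0149, 0.0289, 33.4904, 0.0251, 25.0]
drive [0.4487, -0.2712, 0.1051, 0.0462, 30.9415, 0.0157, 397.0]
board [0.63, -0.0135, 0.1731, 0.1723, 4.792, 0.0233, 2357.0]
cpu [0.6332, -0.0516, 0.0585, 0.0524, 0.1672, 0.0292, 177.0]
psu [0.6444, 0.2473, 0.1534, 0.083, 6.4969, 0.0425, 994.0]
scene0 mat [0.5006 0.1692 0.0029]
heat_sink [0.447, 0.2678, 0.0653, 0.0704, 77.452, 0.0316, 391.0]
small [0.4436, 0.0888, 0.0402, 0.0414, 11.0637, 0.0237, 153.0]
fanA [0.4398, -0.0905, 0.0616, 0.063, 14.7004, 0.0252, 447.0]
fanB [0.3437, 0.0129, 0.0609, 0.0639, 28.3156, 0.0249, 360.0]
fanC [0.3238, -0.1221, 0.0605, 0.063, 69.6388, 0.0253, 429.0]
drive [0.4477, -0.27, 0.105, 0.0456, 31.1732, 0.0171, 895.0]
board [0.6284, -0.012, 0.1725, 0.1727, 5.1203, 0.0241, 4293.0]
cpu [0.631, -0.0493, 0.0583, 0.0528, 4.8347, 0.0297, 430.0]
psu [0.6423, 0.2487, 0.1509, 0.0862, 6.8649, 0.0433, 1319.0]
```

The black fan sits at top-view pixel (292,189) and is the real one. The blue and green fans are decoys. The drive is at (346,185), the large sink at (187,190), the small sink at (240,189), and the board at about (269,136) with its connectors at the far edge. The PSU is on the left at (193,134).

First I'll move above the drive and check with the wrist camera.

```bash
cat >> h.py <<'E'
def plan(x,y,z,ya,verb=True):
    "slide/spin from the measured pose to TCP xyz with tool y at world angle ya (mod 180)"
    s=sense();R=s["ee_rot"];p=s["tcp_pos"]
    cur=np.degrees(np.arctan2(R[1,1],R[0,1]))
    d=(ya-cur+90)%180-90
    print("t",round(s["time_s"],2),"p",np.round(p,4),"ya",round(cur,1),"F",np.round(s["wrist_force"],1),"w",round(s["gripper_width"]*87,1),"gf",round(s["gripper_force"],1),"j6",round(s["joints"][5]))
    print("slide",np.round(R.T@(np.array([x,y,z])-p),4),"spin",round(-d,1))
E
python3 - <<'E'
from h import *
plan(.448,-.27,.2,121)
E
```

```text
t 2.1 p [ 0.2746 -0.5614  0.2475] ya 116.1 F [-0.   0.3 -0.1] w 86.6 gf 0.0 j6 -15
slide [-0.2838  0.1856  0.0475] spin -4.9
```

Emit:
servo_tool --pt "-0.03 0.02 0.005" --pt "-0.06 0.04 0.01" --pt "-0.09 0.06 0.015" --pt "-0.12 0.08 0.02" --pt "-0.15 0.1 0.025" --spin '[0,0,0,0,0]' --grip '[0,0,0,0,0]'

```text
time_s: 2.52
tcp_pos: [0.3659, -0.4044, 0.2225]
ee_rot: [[-0.899, -0.439, 0.0], [-0.439, 0.899, -0.0], [-0.0, -0.0, -1.0]]
wrist_force: [0.7, 0.1, -0.5]
gripper_width: 0.996
gripper_force: 0.0
```

Emit:
servo_tool --pt "-0.03 0.02 0.005" --pt "-0.06 0.04 0.01" --pt "-0.09 0.06 0.015" --pt "-0.12 0.08 0.02" --pt "-0.134 0.086 0.022" --spin '[-1,-2,-3,-4,-5]' --grip '[0,0,0,0,0]'

```text
time_s: 2.93
tcp_pos: [0.449, -0.2665, 0.2003]
ee_rot: [[-0.855, -0.519, -0.0], [-0.519, 0.855, 0.001], [-0.0, 0.001, -1.0]]
wrist_force: [-0.2, 0.0, -0.7]
gripper_width: 0.997
gripper_force: 0.0
```

```bash
cat >> h.py <<'E'
def wcloud(name):
    "wrist picture -> world points, from depth"
    s=sense(); c=capture("wrist"); cv2.imwrite(f"pics/{name}.png",c["pixels"])
    v,u=np.mgrid[:384,:512].astype(float); a=(u-c["cx"])/c["fx"]; b=(v-c["cy"])/c["fy"]
    th=np.hypot(a,b)+1e-9; k=np.tan(np.minimum(th,1.4))/th; d=c["depth"]
    P=np.stack([a*k*d,b*k*d,d,np.ones_like(d)],-1)@np.array(c["hand_eye"]).T
    W=P[...,:3]@s["ee_rot"].T+s["tcp_pos"]; W[d==0]=np.nan
    np.savez(name+".npz",W=W,px=c["pixels"]); return W
E
python3 - <<'E'
from h import *; from m import meas
W=wcloud("w1")
for n in ("drive","fan","board"): print(n,[(np.round(r["point"],3).tolist(),round(r["conf"],2)) for r in spot_in(n,"wrist")[:2]])
print("drive",meas(W,(.449,-.27),.075,.010,.04))
print("fan",meas(W,(.441,-.092),.055,.016,.05))
plan(.448,-.27,.1,121)
E
```

```text
drive [([0.444, -0.274, 0.013], 0.96)]
fan [([0.325, -0.123, 0.02], 0.86), ([0.334, 0.001, 0.021], 0.72)]
board [([0.558, -0.083, 0.01], 0.76)]
drive [0.4471, -0.2703, 0.1044, 0.0452, 30.7991, 0.015, 3646.0]
fan [0.4313, -0.095, 0.0419, 0.0588, 12.4169, 0.0243, 751.0]
t 3.13 p [ 0.4481 -0.2695  0.2007] ya 121.1 F [ 0.3 -0.7 -0.2] w 86.8 gf 0.0 j6 -46
slide [ 0.0004 -0.0004  0.1007] spin 0.1
```

View pics/w1.png

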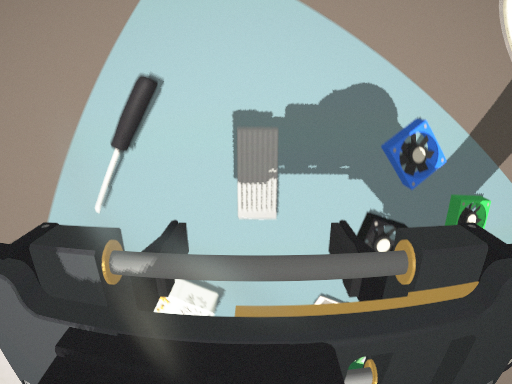

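The wrist view shows the drive at pixels (237–278, 112–218). All three views agree on it: (0.4475, -0.270), yaw 31°, top at 15–17 mm. I'll grasp it.

Emit:
servo_tool --pt "0 -0.001 0.04" --pt "0 -0.001 0.08" --pt "0 -0.001 0.12" --pt "0 -0.001 0.15" --pt "0 -0.001 0.163" --spin '[0,0,0,0,0]' --grip '[0,0,0,0,0]'

```text
time_s: 3.55
tcp_pos: [0.4451, -0.2709, 0.0336]
ee_rot: [[-0.858, -0.513, -0.007], [-0.513, 0.858, 0.002], [0.005, 0.005, -1.0]]
wrist_force: [-0.0, 0.6, 0.7]
gripper_width: 1.0
gripper_force: 0.0
```

Emit:
servo_tool --pt "0 0 0.004" --pt "0 0 0.007" --pt "0 0 0.007" --pt "0 0 0.007" --pt "0 0 0.007" --spin '[0,0,0,0,0]' --grip '[0,0,0.3,0.6,0.7]'

```text
time_s: 3.97
tcp_pos: [0.4494, -0.2709, 0.032]
ee_rot: [[-0.857, -0.516, 0.003], [-0.516, 0.857, -0.001], [-0.002, -0.002, -1.0]]
wrist_force: [-0.2, 0.4, -0.6]
gripper_width: 0.85
gripper_force: 0.0
```

Emit:
servo_tool --pt "0 0 0" --pt "0 0 0" --pt "0 0 0" --pt "0 0 0" --pt "0 0 0" --spin '[0,0,0,0,0]' --grip '[0.8,0.9,1,1,1]'

```text
time_s: 4.38
tcp_pos: [0.4485, -0.2703, 0.0308]
ee_rot: [[-0.857, -0.516, -0.0], [-0.516, 0.857, 0.0], [0.0, 0.0, -1.0]]
wrist_force: [-0.7, 0.8, 1.6]
gripper_width: 0.518
gripper_force: 30.0
```

```bash
cat > goal.py <<'E'
import numpy as np
bc=np.array([.629,-.0120]);by=np.radians(5.0)
pc=np.array([.643,.2482]);py=np.radians(6.7)
ax=lambda a:np.array([[np.cos(a),-np.sin(a)],[np.sin(a),np.cos(a)]])
cpu=bc+ax(by)@[0,-.035]; chip=bc+ax(by)@[-.012,.047]
mid=(bc+ax(by)@[0,.089]+pc+ax(py)@[0,-.04075])/2
print("cpu",cpu.round(4),"chip",chip.round(4),"mid",mid.round(4),"gap",np.linalg.norm(bc+ax(by)@[0,.089]-pc-ax(py)@[0,-.04075]))
E
python3 goal.py
python3 - <<'E'
from h import *
plan(.636,.128,.15,95.5)
E
```

```text
cpu [ 0.6321 -0.0469] chip [0.6129 0.0338] mid [0.6345 0.1422] gap 0.13372132762984149
t 4.38 p [ 0.4485 -0.2703  0.0308] ya 121.1 F [-0.7  0.8  1.6] w 45.1 gf 30.0 j6 -46
slide [-0.3662  0.2444 -0.1192] spin 25.6
```

Emit:
servo_tool --pt "0 0 -0.01" --pt "0 0 -0.03" --pt "0 0 -0.06" --pt "0 0 -0.09" --pt "0 0 -0.12" --spin '[0,0,0,0,0]' --grip '[1,1,1,1,1]'

```text
time_s: 4.8
tcp_pos: [0.448, -0.2703, 0.1521]
ee_rot: [[-0.857, -0.516, -0.001], [-0.516, 0.857, 0.0], [0.001, 0.001, -1.0]]
wrist_force: [0.2, -0.6, -1.1]
gripper_width: 0.516
gripper_force: 30.0
```

Emit:
servo_tool --pt "-0.02 0.014 0" --pt "-0.05 0.035 0" --pt "-0.08 0.056 0" --pt "-0.11 0.077 0" --pt "-0.14 0.098 0" --spin '[0,0,0,0,0]' --grip '[1,1,1,1,1]'

```text
time_s: 5.22
tcp_pos: [0.5179, -0.1128, 0.1512]
ee_rot: [[-0.857, -0.515, 0.0], [-0.515, 0.857, 0.0], [-0.0, -0.0, -1.0]]
wrist_force: [0.1, -1.5, -0.8]
gripper_width: 0.508
gripper_force: 30.0
```

Emit:
servo_tool --pt "-0.03 0.021 0" --pt "-0.06 0.042 0" --pt "-0.09 0.063 0" --pt "-0.12 0.084 0" --pt "-0.15 0.105 0" --spin '[0,0,0,0,0]' --grip '[1,1,1,1,1]'

```text
time_s: 5.63
tcp_pos: [0.5923, 0.0548, 0.151]
ee_rot: [[-0.857, -0.516, -0.0], [-0.516, 0.857, 0.0], [0.0, 0.0, -1.0]]
wrist_force: [1.0, -0.7, -1.9]
gripper_width: 0.518
gripper_force: 30.0
```

Emit:
servo_tool --pt "-0.03 0.02 0" --pt "-0.055 0.038 0" --pt "-0.07 0.048 0" --pt "-0.082 0.055 0" --pt "-0.082 0.055 0" --spin '[5,10,15,20,25.5]' --grip '[1,1,1,1,1]'

```text
time_s: 6.05
tcp_pos: [0.635, 0.1452, 0.1504]
ee_rot: [[-0.995, -0.095, 0.001], [-0.095, 0.995, 0.0], [-0.001, 0.0, -1.0]]
wrist_force: [0.5, -0.1, -0.8]
gripper_width: 0.515
gripper_force: 30.0
```

Run:
```python
from h import *; from m import meas
plan(.6345,.1422,.0315,95.8)
W=wcloud("w2")
for n in ("board","processor","chipset","power_supply"): print(n,[(np.round(r["point"],3).tolist(),round(r["conf"],2)) for r in spot_in(n,"wrist")[:2]],[(np.round(r["point"],3).tolist(),round(r["conf"],2)) for r in tip_of(n,"wrist")[:2]])
print("psu",meas(W,(.643,.247),.11,.034,.06))
print("board",meas(W,(.629,-.012),.13,.018,.06))
```

```text
t 6.05 p [0.635  0.1452 0.1504] ya 95.5 F [ 0.5 -0.1 -0.8] w 44.8 gf 30.0 j6 -112
slide [ 0.0009 -0.003   0.1189] spin -0.3
board [([0.614, 0.004, 0.019], 0.97)] [([0.626, -0.016, -0.0], 0.78)]
processor [([0.628, -0.046, 0.029], 0.71)] [([0.631, -0.049, 0.023], 0.57)]
chipset [([0.608, 0.032, 0.026], 0.61)] [([0.609, 0.032, 0.023], 0.96)]
power_supply [([0.609, 0.234, 0.044], 0.67)] [([0.641, 0.249, 0.003], 0.72)]
psu [0.6249, 0.2471, 0.1134, 0.0832, 7.0165, 0.0419, 8308.0]
board [0.6285, -0.0129, 0.1703, 0.1717, 4.9675, 0.0222, 21254.0]
```

View pics/w2.png

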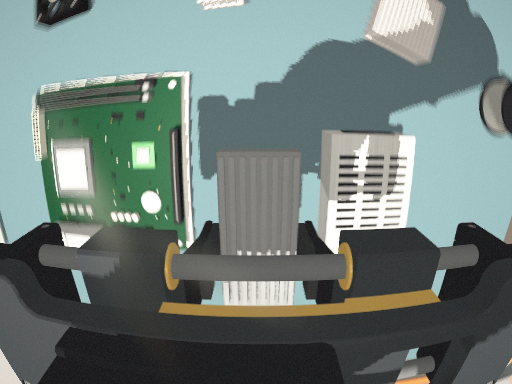

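The wrist view shows the drive (pixels 218–300) between the board's right edge at 190 and the PSU's left edge at 322. The board pose is confirmed. I'll lower it.

Emit:
servo_tool --pt "0.001 -0.003 0.03" --pt "0.001 -0.003 0.06" --pt "0.001 -0.003 0.09" --pt "0.001 -0.003 0.105" --pt "0.001 -0.003 0.111" --spin '[0,0,0,0,0]' --grip '[1,1,1,1,1]'

```text
time_s: 6.92
tcp_pos: [0.6314, 0.1382, 0.0362]
ee_rot: [[-0.995, -0.096, -0.006], [-0.096, 0.995, -0.002], [0.006, -0.002, -1.0]]
wrist_force: [0.2, -0.2, -1.0]
gripper_width: 0.513
gripper_force: 30.0
```

Emit:
servo_tool --pt "0 0 0.003" --pt "0 0 0.005" --pt "0 0 0.007" --pt "0 0 0.008" --pt "0 0 0.008" --spin '[0,0,0,0,0]' --grip '[1,1,1,1,1]'

```text
time_s: 7.33
tcp_pos: [0.6339, 0.1396, 0.0325]
ee_rot: [[-0.995, -0.097, 0.002], [-0.097, 0.995, 0.001], [-0.002, 0.001, -1.0]]
wrist_force: [0.5, -0.5, -2.1]
gripper_width: 0.515
gripper_force: 30.0
```

Run:
```python
from h import *
plan(.6345,.1422,.0308,95.8)
```

```text
t 7.33 p [0.6339 0.1396 0.0325] ya 95.6 F [ 0.5 -0.5 -2.1] w 44.8 gf 30.0 j6 -111
slide [-0.0009  0.0025  0.0017] spin -0.2
```

Emit:
servo_tool --pt "0 0.002 0.0005" --pt "0 0.002 0.001" --pt "0 0.002 0.0015" --pt "0 0.002 0.0015" --pt "0 0.002 0.0015" --spin '[0,0,0,0,0]' --grip '[1,1,1,1,1]'

```text
time_s: 7.75
tcp_pos: [0.6334, 0.1417, 0.0308]
ee_rot: [[-0.995, -0.097, 0.001], [-0.097, 0.995, 0.0], [-0.001, 0.0, -1.0]]
wrist_force: [-1.0, 1.3, 2.4]
gripper_width: 0.51
gripper_force: 30.0
```

Emit:
servo_tool --pt "0 0 0" --pt "0 0 0" --pt "0 0 0" --pt "0 0 0" --pt "0 0 0" --spin '[0,0,0,0,0]' --grip '[0.46,0.44,0.4,0.35,0.3]'

```text
time_s: 8.17
tcp_pos: [0.6332, 0.1413, 0.0298]
ee_rot: [[-0.995, -0.097, -0.0], [-0.097, 0.995, -0.0], [0.0, -0.0, -1.0]]
wrist_force: [1.0, -0.1, -0.9]
gripper_width: 0.651
gripper_force: 0.0
```

Run:
```python
from h import *
plan(.4475,.2670,.19,77.4)
```

```text
t 8.17 p [0.6332 0.1413 0.0298] ya 95.6 F [ 1.  -0.1 -0.9] w 56.6 gf 0.0 j6 -111
slide [ 0.1727  0.1431 -0.1601] spin 18.2
```

Emit:
servo_tool --pt "0 0 -0.02" --pt "0 0 -0.05" --pt "0 0 -0.09" --pt "0 0 -0.13" --pt "0 0 -0.16" --spin '[0,0,0,0,0]' --grip '[0.3,0.3,0.2,0,0]'

```text
time_s: 8.58
tcp_pos: [0.634, 0.1414, 0.1937]
ee_rot: [[-0.995, -0.097, 0.004], [-0.097, 0.995, 0.001], [-0.004, 0.0, -1.0]]
wrist_force: [0.5, 0.6, -0.1]
gripper_width: 0.847
gripper_force: 0.0
```

Emit:
servo_tool --pt "0.02 0.016 0" --pt "0.05 0.041 0" --pt "0.08 0.066 0" --pt "0.11 0.091 0" --pt "0.14 0.116 0" --spin '[0,0,0,0,0]' --grip '[0,0,0,0,0]'

```text
time_s: 9.0
tcp_pos: [0.4811, 0.2437, 0.1901]
ee_rot: [[-0.995, -0.096, 0.0], [-0.096, 0.995, 0.0], [-0.0, 0.0, -1.0]]
wrist_force: [-0.8, 1.0, -0.4]
gripper_width: 0.996
gripper_force: 0.0
```

Emit:
servo_tool --pt "0.02 0.017 0" --pt "0.033 0.027 0" --pt "0.033 0.027 0" --pt "0.033 0.027 0" --pt "0.033 0.027 0" --spin '[4,8,12,16,18]' --grip '[0,0,0,0,0]'

```text
time_s: 9.42
tcp_pos: [0.4467, 0.2673, 0.1902]
ee_rot: [[-0.976, 0.217, 0.0], [0.217, 0.976, 0.0], [-0.0, 0.0, -1.0]]
wrist_force: [-0.2, -0.1, 0.3]
gripper_width: 1.003
gripper_force: 0.0
```

Run:
```python
from h import *; from m import meas
W=wcloud("w3")
print("hs",meas(W,(.4475,.267),.06,.024,.05),[(np.round(r["point"],3).tolist(),round(r["conf"],2)) for r in spot_in("heat_sink","wrist")[:2]])
print("drive",meas(W,(.634,.142),.08,.010,.04))
plan(.4475,.2670,.037,77.4)
```

```text
hs [0.4546, 0.2982, 0.0025, 0.0667, 78.2485, 0.0311, 142.0] [([0.45, 0.273, 0.021], 0.88), ([0.572, 0.241, 0.044], 0.36)]
drive [0.6008, 0.1384, 0.0427, 0.0453, 5.0616, 0.016, 692.0]
t 9.52 p [0.447  0.267  0.1901] ya 77.6 F [-0.1  0.7 -0.6] w 87.2 gf 0.0 j6 -151
slide [-5.000e-04  1.000e-04  1.531e-01] spin 0.2
```

View pics/w3.png

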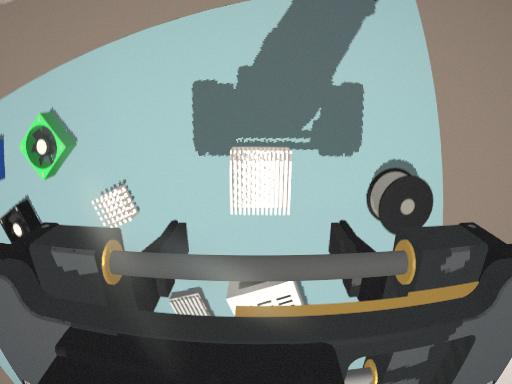

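Fins run along the image vertical (pixels 230–292, 147–215), which is tool x, so the grip is across the 62 mm. The spool at (400,200) lies clear of the fingers. I'll do a quick check of the sink's centre and the spool's height.

Run:
```python
from h import *
W=np.load("w3.npz")["W"]
for W,n in((W,"w"),(cloud(dict(np.load("scene0.npz"))),"s"),(cloud(dict(np.load("top0.npz"))),"t")):
    m=(np.hypot(W[...,0]-.4475,W[...,1]-.267)<.06)&(W[...,2]>.012)&(W[...,2]<.05)
    if n!="w": m&=W[...,2]>.024
    q=W[m][:,:2].astype(np.float32); print(n,cv2.minAreaRect(q),np.percentile(W[m][:,2],95))
    m=(np.hypot(W[...,0]-.50,W[...,1]-.40)<.07)&(W[...,2]>.01); print("spool",np.nanmedian(W[m],0),np.nanmax(W[m][:,2],initial=0))
```

```text
w ((0.4484556019306183, 0.26868924498558044), (0.062351424247026443, 0.06794459372758865), 77.33486938476562) 0.032488844495369124
spool [0.48771831 0.40429741 0.04372655] 0.2788068923781428
s ((0.44702908396720886, 0.2677973806858063), (0.0652608647942543, 0.07041069120168686), 77.45198822021484) 0.03451347546476183
spool [0.50711959 0.40978268 0.04380918] 0.04907341122269908
t ((0.45027875900268555, 0.2661285698413849), (0.06247761473059654, 0.06770562380552292), 77.36143493652344) 0.0344493797801894
spool [0.50512755 0.41769717 0.04353815] 0.0513160509081935
```

Emit:
servo_tool --pt "-0.001 0.001 0.035" --pt "-0.001 0.001 0.07" --pt "-0.001 0.001 0.105" --pt "-0.001 0.001 0.135" --pt "-0.001 0.001 0.146" --spin '[0,0,0,0,0]' --grip '[0,0,0,0,0]'

```text
time_s: 9.93
tcp_pos: [0.4464, 0.2655, 0.0399]
ee_rot: [[-0.976, 0.216, -0.006], [0.216, 0.976, -0.005], [0.004, -0.006, -1.0]]
wrist_force: [0.1, 0.4, 0.2]
gripper_width: 1.003
gripper_force: 0.0
```

Emit:
servo_tool --pt "0 0 0.004" --pt "0 0 0.008" --pt "0 0 0.008" --pt "0 0 0.008" --pt "0 0 0.008" --spin '[0,0,0,0,0]' --grip '[0,0,0,0.1,0.2]'

```text
time_s: 10.35
tcp_pos: [0.449, 0.2684, 0.0373]
ee_rot: [[-0.977, 0.215, 0.002], [0.215, 0.977, 0.002], [-0.001, 0.002, -1.0]]
wrist_force: [0.0, 0.0, 0.1]
gripper_width: 0.921
gripper_force: 0.0
```

Emit:
servo_tool --pt "0 0 0" --pt "0 0 0" --pt "0 0 0" --pt "0 0 0" --pt "0 0 0" --spin '[0,0,0,0,0]' --grip '[0.3,0.5,0.7,1,1]'

```text
time_s: 10.77
tcp_pos: [0.4487, 0.2681, 0.0367]
ee_rot: [[-0.977, 0.215, 0.001], [0.215, 0.977, 0.001], [-0.001, 0.001, -1.0]]
wrist_force: [-1.1, -0.4, 4.5]
gripper_width: 0.71
gripper_force: 30.0
```

Run:
```python
from h import *
plan(.6315,-.0472,.15,95)
```

```text
t 10.77 p [0.4487 0.2681 0.0367] ya 77.6 F [-1.1 -0.4  4.5] w 61.8 gf 30.0 j6 -151
slide [-0.2465 -0.2685 -0.1134] spin -17.4
```

Emit:
servo_tool --pt "0 0 -0.01" --pt "0 0 -0.03" --pt "0 0 -0.06" --pt "0 0 -0.09" --pt "0 0 -0.115" --spin '[0,0,0,0,0]' --grip '[1,1,1,1,1]'

```text
time_s: 11.18
tcp_pos: [0.448, 0.2673, 0.1528]
ee_rot: [[-0.976, 0.216, -0.0], [0.216, 0.976, -0.0], [0.0, -0.0, -1.0]]
wrist_force: [1.2, 0.9, -1.7]
gripper_width: 0.71
gripper_force: 30.0
```

Emit:
servo_tool --pt "-0.011 -0.012 0" --pt "-0.033 -0.036 0" --pt "-0.055 -0.06 0" --pt "-0.077 -0.084 0" --pt "-0.099 -0.108 0" --spin '[0,0,0,0,0]' --grip '[1,1,1,1,1]'

```text
time_s: 11.6
tcp_pos: [0.5214, 0.1394, 0.151]
ee_rot: [[-0.977, 0.215, -0.002], [0.215, 0.977, -0.0], [0.001, -0.001, -1.0]]
wrist_force: [0.4, 0.7, -1.4]
gripper_width: 0.71
gripper_force: 30.0
```

Emit:
servo_tool --pt "-0.022 -0.024 0" --pt "-0.044 -0.048 0" --pt "-0.066 -0.072 0" --pt "-0.088 -0.096 0" --pt "-0.11 -0.12 0" --spin '[0,0,0,0,0]' --grip '[1,1,1,1,1]'

```text
time_s: 12.02
tcp_pos: [0.6029, -0.0016, 0.1507]
ee_rot: [[-0.976, 0.216, -0.002], [0.216, 0.976, -0.0], [0.002, -0.0, -1.0]]
wrist_force: [1.0, 1.7, -3.0]
gripper_width: 0.711
gripper_force: 30.0
```

Emit:
servo_tool --pt "-0.02 -0.022 0" --pt "-0.032 -0.034 0" --pt "-0.037 -0.04 0" --pt "-0.037 -0.04 0" --pt "-0.037 -0.04 0" --spin '[-4,-8,-12,-16,-17.4]' --grip '[1,1,1,1,1]'

```text
time_s: 12.43
tcp_pos: [0.63, -0.0479, 0.1502]
ee_rot: [[-0.996, -0.087, -0.003], [-0.087, 0.996, 0.0], [0.003, 0.0, -1.0]]
wrist_force: [-0.9, 0.3, -2.1]
gripper_width: 0.703
gripper_force: 30.0
```

Run:
```python
from h import *; from m import meas
W=wcloud("w4")
for n in ("processor","chipset","heat_sink"): print(n,[(np.round(r["point"],3).tolist(),round(r["conf"],2)) for r in spot_in(n,"wrist")[:2]])
print("drive",meas(W,(.634,.142),.08,.010,.04))
plan(.6315,-.0475,.0655,95)
```

```text
processor []
chipset [([0.607, 0.032, 0.029], 0.78)]
heat_sink [([0.617, -0.047, 0.136], 0.55)]
drive [0.6218, 0.1391, 0.0835, 0.0453, 5.3597, 0.0165, 2426.0]
t 12.63 p [ 0.6303 -0.0467  0.1509] ya 94.9 F [ 0.3 -0.4 -2.3] w 61.8 gf 30.0 j6 -95
slide [-0.0012 -0.001   0.0854] spin -0.1
```

View pics/w4.png

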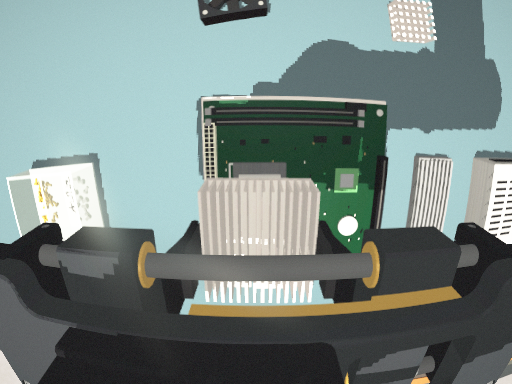

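The sink hangs level and square over the processor (socket frame edge visible at about (257,170)), and the drive is down at (432,195). I'll lower the sink.

Emit:
servo_tool --pt "-0.001 -0.001 0.02" --pt "-0.001 -0.001 0.04" --pt "-0.001 -0.001 0.06" --pt "-0.001 -0.001 0.072" --pt "-0.001 -0.001 0.078" --spin '[0,0,0,0,0]' --grip '[1,1,1,1,1]'

```text
time_s: 13.05
tcp_pos: [0.6306, -0.0476, 0.071]
ee_rot: [[-0.996, -0.086, -0.004], [-0.086, 0.996, -0.0], [0.004, -0.0, -1.0]]
wrist_force: [0.1, -0.9, -2.3]
gripper_width: 0.706
gripper_force: 30.0
```

Emit:
servo_tool --pt "0 0 0.002" --pt "0 0 0.004" --pt "0 0 0.005" --pt "0 0 0.005" --pt "0 0 0.005" --spin '[0,0,0,0,0]' --grip '[1,1,1,1,1]'

```text
time_s: 13.47
tcp_pos: [0.6324, -0.0478, 0.069]
ee_rot: [[-0.996, -0.087, 0.002], [-0.087, 0.996, 0.0], [-0.002, 0.0, -1.0]]
wrist_force: [0.7, 1.0, -3.2]
gripper_width: 0.71
gripper_force: 30.0
```

Emit:
servo_tool --pt "0 0 0" --pt "0 0 0" --pt "0 0 0" --pt "0 0 0" --pt "0 0 0" --spin '[0,0,0,0,0]' --grip '[1,1,1,1,1]'

```text
time_s: 13.88
tcp_pos: [0.6319, -0.0479, 0.0681]
ee_rot: [[-0.996, -0.086, 0.0], [-0.086, 0.996, 0.0], [-0.0, 0.0, -1.0]]
wrist_force: [0.2, -0.5, -2.8]
gripper_width: 0.712
gripper_force: 30.0
```

Run:
```python
from h import *
plan(.6317,-.0475,.0647,95)
```

```text
t 13.88 p [ 0.6319 -0.0479  0.0681] ya 95.0 F [ 0.2 -0.5 -2.8] w 61.9 gf 30.0 j6 -95
slide [0.0002 0.0004 0.0034] spin -0.0
```

Emit:
servo_tool --pt "0 0 0.0005" --pt "0 0 0.001" --pt "0 0 0.0015" --pt "0 0 0.002" --pt "0 0 0.0025" --spin '[0,0,0,0,0]' --grip '[1,1,1,1,1]'

```text
time_s: 14.3
tcp_pos: [0.6319, -0.0479, 0.0654]
ee_rot: [[-0.996, -0.086, -0.0], [-0.086, 0.996, -0.0], [0.0, -0.0, -1.0]]
wrist_force: [-0.3, 0.5, -1.7]
gripper_width: 0.71
gripper_force: 30.0
```

Emit:
servo_tool --pt "0 0 0.0003" --pt "0 0 0.0006" --pt "0 0 0.0008" --pt "0 0 0.001" --pt "0 0 0.001" --spin '[0,0,0,0,0]' --grip '[1,1,1,1,1]'

```text
time_s: 14.72
tcp_pos: [0.6319, -0.0479, 0.0648]
ee_rot: [[-0.996, -0.087, 0.0], [-0.087, 0.996, -0.0], [-0.0, -0.0, -1.0]]
wrist_force: [-1.5, 0.7, -0.7]
gripper_width: 0.706
gripper_force: 30.0
```

Emit:
servo_tool --pt "0 0 0.0005" --pt "0 0 0.0007" --pt "0 0 0.0007" --pt "0 0 0.0007" --pt "0 0 0.0007" --spin '[0,0,0,0,0]' --grip '[1,1,1,1,1]'

```text
time_s: 15.13
tcp_pos: [0.6319, -0.0479, 0.0647]
ee_rot: [[-0.996, -0.087, 0.0], [-0.087, 0.996, -0.0], [-0.0, -0.0, -1.0]]
wrist_force: [-3.1, 1.2, 6.0]
gripper_width: 0.712
gripper_force: 30.0
```

Emit:
servo_tool --pt "0 0 0" --pt "0 0 0" --pt "0 0 0" --pt "0 0 0" --pt "0 0 0" --spin '[0,0,0,0,0]' --grip '[0.26,0.23,0.2,0.15,0.12]'

```text
time_s: 15.55
tcp_pos: [0.632, -0.0479, 0.0636]
ee_rot: [[-0.996, -0.086, 0.0], [-0.086, 0.996, -0.0], [-0.0, -0.0, -1.0]]
wrist_force: [-0.4, -0.1, 1.0]
gripper_width: 0.853
gripper_force: 0.0
```

Emit:
servo_tool --pt "0 0 -0.015" --pt "0 0 -0.04" --pt "0 0 -0.08" --pt "0 0 -0.115" --pt "0 0 -0.13" --spin '[0,0,0,0,0]' --grip '[0.12,0.12,0.12,0.12,0.12]'

```text
time_s: 15.97
tcp_pos: [0.6343, -0.048, 0.1996]
ee_rot: [[-0.996, -0.087, 0.009], [-0.087, 0.996, -0.0], [-0.009, -0.001, -1.0]]
wrist_force: [0.5, 1.1, 1.0]
gripper_width: 0.878
gripper_force: 0.0
```

Run:
```python
from h import *
plan(.4436,.0885,.19,11.5)
def allr(W,c,r,a,b):
    m=(np.hypot(W[...,0]-c[0],W[...,1]-c[1])<r)&(W[...,2]>a)&(W[...,2]<b); return cv2.minAreaRect(W[m][:,:2].astype(np.float32)),round(float(np.median(W[m][:,2])),4),m.sum()
c=capture("scene");W=cloud(c);print("hs",allr(W,(.632,-.048),.06,.05,.08));print("sm",allr(W,(.4436,.0885),.04,.012,.05)); print("drive",allr(W,(.634,.142),.075,.01,.03))
W=np.load("w3.npz")["W"]; print("sm w3",allr(W,(.4436,.0885),.04,.012,.05))
c=capture("top");W=cloud(c);print("hs",allr(W,(.632,-.048),.06,.05,.08));print("sm",allr(W,(.4436,.0885),.04,.012,.05));print("drive",allr(W,(.634,.142),.075,.01,.03))
```

```text
t 15.97 p [ 0.6343 -0.048   0.1996] ya 95.0 F [0.5 1.1 1. ] w 76.4 gf 0.0 j6 -95
slide [0.1781 0.1527 0.0078] spin 83.5
hs (((0.6302921175956726, -0.048308469355106354), (0.06874673813581467, 0.06416136026382446), 5.309723377227783), 0.059, np.int64(752))
sm (((0.4437718689441681, 0.08887530863285065), (0.03991725295782089, 0.042927369475364685), 11.409489631652832), 0.0216, np.int64(189))
drive (((0.6399642825126648, 0.1402888000011444), (0.09071145206689835, 0.14432644844055176), 4.2849345207214355), 0.0173, np.int64(548))
sm w3 (((0.44390392303466797, 0.08984468132257462), (0.040646400302648544, 0.041583359241485596), 9.923093795776367), 0.0231, np.int64(663))
hs (((0.6323162317276001, -0.050535980612039566), (0.06925077736377716, 0.062044207006692886), 4.6165385246276855), 0.0588, np.int64(178))
sm (((0.0, 0.0), (0.0, 0.0), 0.0), nan, np.int64(0))
drive (((0.6479787230491638, 0.07372166961431503), (0.03725007176399231, 0.005072154104709625), 11.999719619750977), 0.0118, np.int64(10))
  return _methods._mean(a, axis=axis, dtype=dtype,
  ret = ret.dtype.type(ret / rcount)
```

Emit:
servo_tool --pt "0.015 0.012 0" --pt "0.044 0.037 0" --pt "0.073 0.062 0" --pt "0.102 0.087 0" --pt "0.13 0.111 0" --spin '[0,0,0,0,0]' --grip '[0.12,0.12,0.12,0.12,0.12]'

```text
time_s: 16.48
tcp_pos: [0.4905, 0.0518, 0.1922]
ee_rot: [[-0.996, -0.085, -0.003], [-0.085, 0.996, -0.001], [0.003, -0.0, -1.0]]
wrist_force: [-0.9, 1.2, -0.2]
gripper_width: 0.881
gripper_force: 0.0
```

Emit:
servo_tool --pt "0.025 0.022 0" --pt "0.048 0.042 0" --pt "0.048 0.042 0" --pt "0.048 0.042 0" --pt "0.048 0.042 0" --spin '[-7,-14,-21,-28,-35]' --grip '[0.12,0.12,0.12,0.12,0.12]'

```text
time_s: 16.9
tcp_pos: [0.4402, 0.0894, 0.1929]
ee_rot: [[-0.762, -0.648, -0.002], [-0.648, 0.762, -0.001], [0.002, 0.001, -1.0]]
wrist_force: [-0.1, -0.3, 0.6]
gripper_width: 0.882
gripper_force: 0.0
```

Emit:
servo_tool --pt "0 0 0" --pt "0 0 0" --pt "0 0 0" --pt "0 0 0" --pt "0 0 0" --spin '[-7,-14,-21,-28,-35]' --grip '[0.12,0.12,0.12,0.12,0.12]'

```text
time_s: 17.32
tcp_pos: [0.4406, 0.0889, 0.1926]
ee_rot: [[-0.254, -0.967, -0.002], [-0.967, 0.254, -0.001], [0.001, 0.002, -1.0]]
wrist_force: [0.4, 0.0, 0.8]
gripper_width: 0.877
gripper_force: 0.0
```

Emit:
servo_tool --pt "0 0 0" --pt "0 0 0" --pt "0 0 0" --pt "0 0 0" --pt "0 0 0" --spin '[-7,-14,-21,-26,-26]' --grip '[0.12,0.12,0.12,0.12,0.12]'

```text
time_s: 17.73
tcp_pos: [0.4407, 0.0888, 0.1927]
ee_rot: [[0.191, -0.982, -0.002], [-0.982, -0.191, -0.001], [0.0, 0.002, -1.0]]
wrist_force: [0.3, -0.2, -0.0]
gripper_width: 0.878
gripper_force: 0.0
```

```bash
cat >> h.py <<'E'
def allr(W,c,r,a,b):
    m=(np.hypot(W[...,0]-c[0],W[...,1]-c[1])<r)&(W[...,2]>a)&(W[...,2]<b)
    (p,s,an)=cv2.minAreaRect(W[m][:,:2].astype(np.float32))
    return np.round(p,4),np.round(s,4),round(an,1),round(float(np.median(W[m][:,2])),4),m.sum()
E
python3 - <<'E'
from h import *
W=wcloud("w5")
print("sm",allr(W,(.4438,.089),.04,.012,.05))
plan(.4438,.089,.035,10.8)
E
```

```text
sm (array([0.444 , 0.0886]), array([0.0401, 0.0401]), 11.0, 0.0244, np.int64(639))
t 17.78 p [0.4408 0.0889 0.1928] ya -169.2 F [0.4 0.4 0.7] w 76.9 gf 0.0 j6 -21
slide [ 0.0004 -0.0033  0.1578] spin 0.0
```

View pics/w5.png

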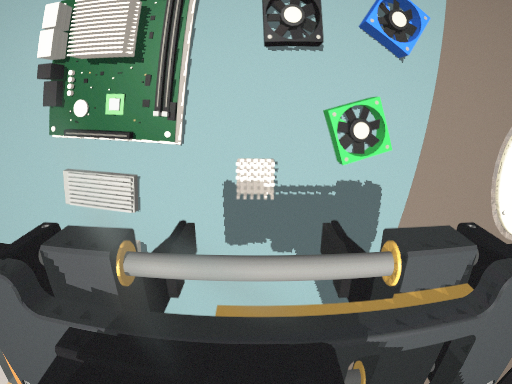

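The small sink is at pixels (235–275, 158–199), square to the tool. The large sink is seated, with its fins aligned to the board at upper left. I'll grasp the small sink.

Emit:
servo_tool --pt "0 -0.003 0.035" --pt "0 -0.003 0.07" --pt "0 -0.003 0.105" --pt "0 -0.003 0.14" --pt "0 -0.003 0.15" --spin '[0,0,0,0,0]' --grip '[0.12,0.12,0.12,0.12,0.12]'

```text
time_s: 18.2
tcp_pos: [0.4409, 0.0879, 0.0391]
ee_rot: [[0.186, -0.983, -0.009], [-0.983, -0.186, -0.004], [0.003, 0.009, -1.0]]
wrist_force: [0.1, -1.1, 0.2]
gripper_width: 0.882
gripper_force: 0.0
```

Emit:
servo_tool --pt "0 0 0.004" --pt "0 0 0.008" --pt "0 0 0.008" --pt "0 0 0.008" --pt "0 0 0.008" --spin '[0,0,0,0,0]' --grip '[0.12,0.12,0.2,0.4,0.5]'

```text
time_s: 18.62
tcp_pos: [0.445, 0.0902, 0.0369]
ee_rot: [[0.19, -0.982, 0.002], [-0.982, -0.19, 0.001], [-0.001, -0.003, -1.0]]
wrist_force: [-0.3, -0.7, -0.0]
gripper_width: 0.733
gripper_force: 0.0
```

Emit:
servo_tool --pt "0 0 0" --pt "0 0 0" --pt "0 0 0" --pt "0 0 0" --pt "0 0 0" --spin '[0,0,0,0,0]' --grip '[0.6,0.8,1,1,1]'

```text
time_s: 19.03
tcp_pos: [0.4444, 0.0898, 0.0362]
ee_rot: [[0.19, -0.982, 0.0], [-0.982, -0.19, 0.0], [-0.0, -0.0, -1.0]]
wrist_force: [-0.7, 0.7, 4.2]
gripper_width: 0.457
gripper_force: 30.0
```

Run:
```python
from h import *
plan(.6126,.0335,.14,5)
```

```text
t 19.03 p [0.4444 0.0898 0.0362] ya -169.0 F [-0.7  0.7  4.2] w 39.7 gf 30.0 j6 -21
slide [ 0.0873 -0.1545 -0.1037] spin 6.0
```

Emit:
servo_tool --pt "0 0 -0.01" --pt "0 0 -0.03" --pt "0 0 -0.06" --pt "0 0 -0.09" --pt "0 0 -0.105" --spin '[0,0,0,0,0]' --grip '[1,1,1,1,1]'

```text
time_s: 19.45
tcp_pos: [0.4456, 0.0903, 0.1439]
ee_rot: [[0.191, -0.982, 0.005], [-0.982, -0.191, 0.002], [-0.001, -0.005, -1.0]]
wrist_force: [1.0, 0.6, 0.5]
gripper_width: 0.459
gripper_force: 30.0
```

Emit:
servo_tool --pt "0.008 -0.015 0" --pt "0.024 -0.042 0" --pt "0.04 -0.07 0" --pt "0.056 -0.1 0" --pt "0.07 -0.125 0" --spin '[0,0,0,0,0]' --grip '[1,1,1,1,1]'

```text
time_s: 19.87
tcp_pos: [0.582, 0.0441, 0.1407]
ee_rot: [[0.19, -0.982, 0.0], [-0.982, -0.19, 0.0], [0.0, -0.0, -1.0]]
wrist_force: [0.7, 0.4, 0.7]
gripper_width: 0.46
gripper_force: 30.0
```

Emit:
servo_tool --pt "0.01 -0.018 0" --pt "0.016 -0.029 0" --pt "0.016 -0.029 0" --pt "0.016 -0.029 0" --pt "0.016 -0.029 0" --spin '[2,4,6,6,6]' --grip '[1,1,1,1,1]'

```text
time_s: 20.28
tcp_pos: [0.6113, 0.0344, 0.1402]
ee_rot: [[0.087, -0.996, -0.001], [-0.996, -0.087, -0.0], [0.0, 0.001, -1.0]]
wrist_force: [-0.6, 0.1, -0.3]
gripper_width: 0.46
gripper_force: 30.0
```

Run:
```python
from h import *
plan(.6126,.0345,.0592,5)
```

```text
t 20.28 p [0.6113 0.0344 0.1402] ya -175.0 F [-0.6  0.1 -0.3] w 40.0 gf 30.0 j6 -13
slide [-0.     -0.0014  0.081 ] spin -0.0
```

Emit:
servo_tool --pt "0 -0.001 0.02" --pt "0 -0.001 0.04" --pt "0 -0.001 0.06" --pt "0 -0.001 0.07" --pt "0 -0.001 0.074" --spin '[0,0,0,0,0]' --grip '[1,1,1,1,1]'

```text
time_s: 20.7
tcp_pos: [0.6112, 0.0346, 0.065]
ee_rot: [[0.087, -0.996, -0.004], [-0.996, -0.087, -0.001], [0.001, 0.004, -1.0]]
wrist_force: [-0.4, -0.6, -0.5]
gripper_width: 0.459
gripper_force: 30.0
```

Emit:
servo_tool --pt "0 0 0.002" --pt "0 0 0.004" --pt "0 0 0.005" --pt "0 0 0.005" --pt "0 0 0.005" --spin '[0,0,0,0,0]' --grip '[1,1,1,1,1]'

```text
time_s: 21.12
tcp_pos: [0.6132, 0.0348, 0.0627]
ee_rot: [[0.087, -0.996, 0.001], [-0.996, -0.087, 0.0], [-0.0, -0.001, -1.0]]
wrist_force: [0.9, 0.4, -1.5]
gripper_width: 0.458
gripper_force: 30.0
```

Emit:
servo_tool --pt "0 0 0" --pt "0 0 0.0005" --pt "0 0 0.001" --pt "0 0 0.001" --pt "0 0 0.001" --spin '[0,0,0,0,0]' --grip '[1,1,1,1,1]'

```text
time_s: 21.53
tcp_pos: [0.6128, 0.0346, 0.0608]
ee_rot: [[0.086, -0.996, -0.0], [-0.996, -0.086, -0.0], [0.0, 0.0, -1.0]]
wrist_force: [-0.0, -0.3, 0.1]
gripper_width: 0.456
gripper_force: 30.0
```

Emit:
servo_tool --pt "0 0 0.0003" --pt "0 0 0.0006" --pt "0 0 0.0009" --pt "0 0 0.0012" --pt "0 0 0.0012" --spin '[0,0,0,0,0]' --grip '[1,1,1,1,1]'

```text
time_s: 21.95
tcp_pos: [0.6128, 0.0346, 0.0595]
ee_rot: [[0.086, -0.996, -0.0], [-0.996, -0.086, -0.0], [0.0, 0.0, -1.0]]
wrist_force: [-0.1, -0.6, -0.5]
gripper_width: 0.457
gripper_force: 30.0
```

Emit:
servo_tool --pt "0 0 0.0003" --pt "0 0 0.0006" --pt "0 0 0.0008" --pt "0 0 0.0008" --pt "0 0 0.0008" --spin '[0,0,0,0,0]' --grip '[1,1,1,1,1]'

```text
time_s: 22.37
tcp_pos: [0.6128, 0.0346, 0.0593]
ee_rot: [[0.087, -0.996, 0.0], [-0.996, -0.087, -0.0], [0.0, -0.0, -1.0]]
wrist_force: [-1.1, 0.3, 4.3]
gripper_width: 0.458
gripper_force: 30.0
```

Contact is felt (+4 N), so I'll release, lift and plan the fan.

Emit:
servo_tool --pt "0 0 0" --pt "0 0 0" --pt "0 0 0" --pt "0 0 0" --pt "0 0 0" --spin '[0,0,0,0,0]' --grip '[0.51,0.48,0.45,0.4,0.38]'

```text
time_s: 22.78
tcp_pos: [0.6128, 0.0346, 0.0586]
ee_rot: [[0.086, -0.996, -0.0], [-0.996, -0.086, -0.0], [0.0, 0.0, -1.0]]
wrist_force: [0.2, 0.7, 0.5]
gripper_width: 0.593
gripper_force: 0.0
```

Emit:
servo_tool --pt "0 0 -0.015" --pt "0 0 -0.04" --pt "0 0 -0.08" --pt "0 0 -0.115" --pt "0 0 -0.13" --spin '[0,0,0,0,0]' --grip '[0.38,0.38,0.38,0.2,0.1]'

```text
time_s: 23.2
tcp_pos: [0.6152, 0.0349, 0.1945]
ee_rot: [[0.087, -0.996, 0.009], [-0.996, -0.087, 0.001], [-0.0, -0.009, -1.0]]
wrist_force: [1.0, 0.9, 0.1]
gripper_width: 0.698
gripper_force: 0.0
```

Run:
```python
from h import *
plan(.4405,-.0915,.19,104)
W=cloud(capture("scene"))
print("small",allr(W,(.613,.034),.034,.036,.07));print("fan",allr(W,(.4405,-.0915),.055,.016,.05));print("hs",allr(W,(.632,-.048),.05,.05,.08))
```

```text
t 23.2 p [0.6152 0.0349 0.1945] ya -175.0 F [1.  0.9 0.1] w 60.8 gf 0.0 j6 -13
slide [0.1106 0.1851 0.0028] spin 81.0
small (array([0.6119, 0.0393]), array([0.0398, 0.0521]), 5.2, 0.0464, np.int64(190))
fan (array([ 0.4392, -0.0908]), array([0.0612, 0.0617]), 13.7, 0.0252, np.int64(441))
hs (array([ 0.6304, -0.0484]), array([0.0684, 0.0653]), 4.6, 0.0591, np.int64(754))
```

Emit:
servo_tool --pt "0.01 0.017 0" --pt "0.03 0.05 0" --pt "0.05 0.084 0" --pt "0.07 0.118 0" --pt "0.09 0.151 0" --spin '[0,0,0,0,0]' --grip '[0.1,0.1,0.1,0.1,0.1]'

```text
time_s: 23.67
tcp_pos: [0.4681, -0.0689, 0.1883]
ee_rot: [[0.087, -0.996, -0.001], [-0.996, -0.087, -0.0], [-0.0, 0.001, -1.0]]
wrist_force: [-0.4, -1.0, 0.2]
gripper_width: 0.895
gripper_force: 0.0
```

Emit:
servo_tool --pt "0.015 0.025 0" --pt "0.02 0.035 0" --pt "0.02 0.035 0" --pt "0.02 0.035 0" --pt "0.02 0.035 0" --spin '[-3,-6,-8.7,-8.7,-8.7]' --grip '[0.1,0.1,0.1,0.1,0.1]'

```text
time_s: 24.08
tcp_pos: [0.4371, -0.0911, 0.1889]
ee_rot: [[0.235, -0.972, 0.0], [-0.972, -0.235, 0.0], [0.0, -0.0, -1.0]]
wrist_force: [0.4, 0.2, -0.5]
gripper_width: 0.901
gripper_force: 0.0
```

Run:
```python
from h import *
W=wcloud("w6")
print("fan",allr(W,(.44,-.0912),.05,.014,.05))
print("small",allr(W,(.613,.034),.034,.036,.07));print("hs",allr(W,(.632,-.048),.05,.05,.08))
plan(.44,-.0912,.035,13.7)
```

```text
fan (array([ 0.4402, -0.0909]), array([0.0604, 0.0599]), 13.1, 0.025, np.int64(2394))
small (array([0., 0.]), array([0., 0.]), 0.0, nan, np.int64(0))
hs (array([ 0.6313, -0.0486]), array([0.0697, 0.0634]), 4.7, 0.0576, np.int64(2863))
t 24.13 p [ 0.4373 -0.0909  0.1888] ya -166.4 F [ 0.5 -0.4  0.7] w 78.1 gf 0.0 j6 4
slide [ 0.0009 -0.0025  0.1538] spin -0.1
  return _methods._mean(a, axis=axis, dtype=dtype,
  ret = ret.dtype.type(ret / rcount)
```

View pics/w6.png

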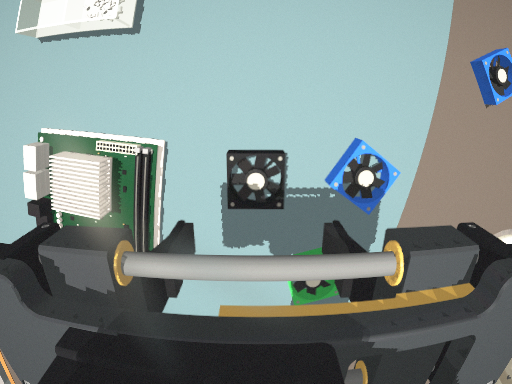

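The black fan is at pixels (227–287, 150–209), square to the fingers. The blue fan's corner is about 39 mm from its edge, which leaves room for the finger. I'll grasp it.

Emit:
servo_tool --pt "0.001 -0.003 0.035" --pt "0.001 -0.003 0.07" --pt "0.001 -0.003 0.105" --pt "0.001 -0.003 0.137" --pt "0.001 -0.003 0.146" --spin '[0,0,0,0,0]' --grip '[0.1,0.1,0.1,0.1,0.1]'

```text
time_s: 24.55
tcp_pos: [0.4375, -0.0912, 0.0384]
ee_rot: [[0.235, -0.972, -0.009], [-0.972, -0.235, -0.001], [-0.001, 0.009, -1.0]]
wrist_force: [-0.6, -0.3, 0.1]
gripper_width: 0.9
gripper_force: 0.0
```

Emit:
servo_tool --pt "0 0 0.004" --pt "0 0 0.007" --pt "0 0 0.007" --pt "0 0 0.007" --pt "0 0 0.007" --spin '[0,0,0,0,0]' --grip '[0.1,0.1,0.1,0.2,0.3]'

```text
time_s: 24.97
tcp_pos: [0.441, -0.0911, 0.0369]
ee_rot: [[0.236, -0.972, 0.002], [-0.972, -0.236, 0.0], [0.0, -0.003, -1.0]]
wrist_force: [-0.3, -0.3, -0.5]
gripper_width: 0.82
gripper_force: 0.1
```

Emit:
servo_tool --pt "0 0 0" --pt "0 0 0" --pt "0 0 0" --pt "0 0 0" --pt "0 0 0" --spin '[0,0,0,0,0]' --grip '[0.4,0.6,0.8,1,1]'

```text
time_s: 25.38
tcp_pos: [0.4409, -0.0911, 0.0368]
ee_rot: [[0.236, -0.972, 0.002], [-0.972, -0.236, 0.0], [0.0, -0.002, -1.0]]
wrist_force: [-0.8, 1.4, 7.9]
gripper_width: 0.744
gripper_force: 26.9
```

Emit:
servo_tool --pt "0 0 -0.01" --pt "0 0 -0.03" --pt "0 0 -0.06" --pt "0 0 -0.09" --pt "0 0 -0.12" --spin '[0,0,0,0,0]' --grip '[1,1,1,1,1]'

```text
time_s: 25.8
tcp_pos: [0.4394, -0.0914, 0.157]
ee_rot: [[0.236, -0.972, -0.001], [-0.972, -0.236, 0.0], [-0.0, 0.001, -1.0]]
wrist_force: [1.1, 0.1, -0.3]
gripper_width: 0.742
gripper_force: 26.9
```

Run:
```python
from h import *
plan(.6315,-.0482,.155,5)
```

```text
t 25.8 p [ 0.4394 -0.0914  0.157 ] ya -166.4 F [ 1.1  0.1 -0.3] w 64.6 gf 26.9 j6 5
slide [ 0.0033 -0.1968  0.0018] spin 8.6
```

The width reads 64.6 mm where I expected 60, so I'll look before going on.

Run:
```python
from h import *
W=wcloud("w7")
s=sense();Q=(W-s["tcp_pos"])@s["ee_rot"]   # tool coords
m=(abs(Q[...,1])<.029)&(abs(Q[...,0])<.045)&(Q[...,2]<.06)&(Q[...,2]>-.02)
q=Q[m];print(len(q),"z",np.percentile(q[:,2],[5,25,50,75,95]),cv2.minAreaRect(q[:,:2].astype(np.float32)))
A=np.c_[q[:,:2],np.ones(len(q))]; k=abs(q[:,2]-np.median(q[:,2]))<.006
print("top plane tilt",np.linalg.lstsq(A[k],q[k,2],rcond=None)[0], (q[k]).min(0),q[k].max(0))
c=capture("scene");im=c["pixels"]
p=np.array(c["R"])@s["tcp_pos"]+c["t"];u=int(p[0]/p[2]*c["fx"]+c["cx"]);v=int(p[1]/p[2]*c["fy"]+c["cy"])
cr=im[max(0,v-60):v+60,max(0,u-70):u+70]
w=cv2.imread("pics/w7.png")[120:,100:420]
cv2.imwrite("pics/c7.png",np.hstack([cv2.resize(cr,(400,343)),cv2.resize(w,(400,343))]))
```

```text
7637 z [0.01555253 0.01678531 0.01899787 0.02688894 0.03607471] ((-0.0005525257438421249, -3.9989128708839417e-05), (0.061579957604408264, 0.05796266719698906), 0.16054017841815948)
top plane tilt [0.00522954 0.00538879 0.01829362] [-0.03136282 -0.02894961  0.01311794] [0.03006255 0.02899243 0.02499107]
```

View pics/c7.png

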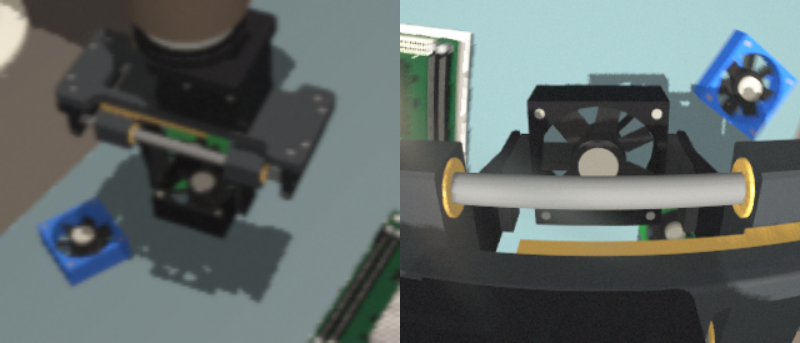

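Run:
```python
from h import *
s=sense();W=np.load("w7.npz")["W"];px=np.load("w7.npz")["px"];Q=(W-s["tcp_pos"])@s["ee_rot"]
for v in range(200,345,12):
    r=Q[v];m=(abs(r[:,1])<.05)&(r[:,2]<.06)&(r[:,2]>-.03)
    r=r[m]
    if len(r): print(v,len(r),"x",r[:,0].mean().round(3),"y",r[:,1].min().round(3),r[:,1].max().round(3),"z@",[(round(float(np.median(r[abs(r[:,1]-y)<.003][:,2])),3) if (abs(r[:,1]-y)<.003).any() else None) for y in (-.04,-.034,-.028,-.02,.02,.028,.034,.04)])
im=px[190:360,170:350]
cv2.imwrite("pics/c8.png",cv2.convertScaleAbs(cv2.resize(im,(720,600),interpolation=cv2.INTER_CUBIC),alpha=1.8,beta=25))
```

```text
200 114 x 0.029 y -0.026 0.033 z@ [None, None, 0.014, 0.014, 0.014, 0.014, 0.013, None]
212 98 x 0.019 y -0.026 0.033 z@ [None, None, 0.015, 0.014, 0.036, 0.014, 0.013, None]
224 125 x 0.012 y -0.038 0.045 z@ [0.024, 0.024, 0.027, 0.014, 0.022, 0.014, 0.013, 0.026]
236 138 x 0.007 y -0.037 0.044 z@ [0.007, 0.008, 0.014, 0.027, 0.029, 0.013, 0.014, 0.008]
248 179 x 0.002 y -0.041 0.048 z@ [-0.007, -0.006, 0.008, 0.023, 0.022, 0.033, 0.014, -0.005]
284 148 x -0.018 y -0.034 0.041 z@ [None, -0.023, -0.015, 0.014, 0.014, 0.013, -0.015, -0.021]
296 36 x -0.007 y -0.034 0.04 z@ [None, -0.021, -0.019, None, None, None, -0.02, -0.021]
308 2 x -0.009 y -0.034 -0.034 z@ [None, -0.029, None, None, None, None, None, None]
```

View pics/c8.png

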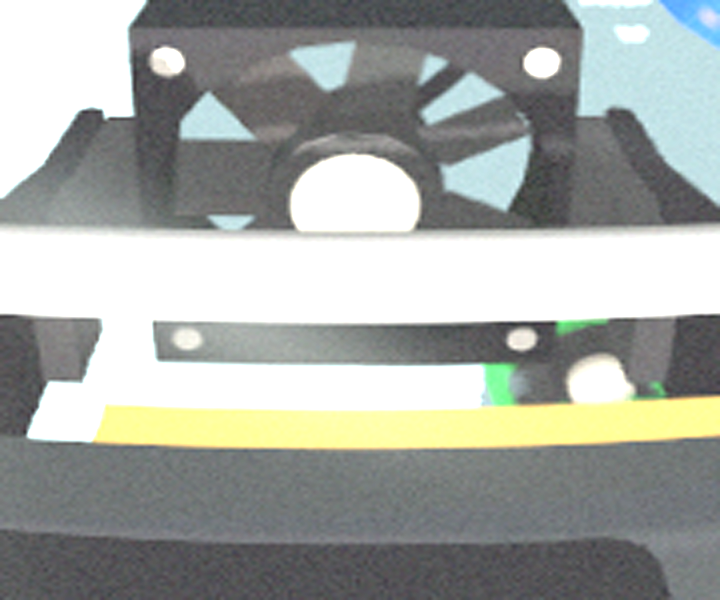

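The fan is held level and square. Its corners (167,62) and (542,62) in the crop are at equal depth, and the pads overlap its upper ~12 mm. The grip is stable at 27 N, so I'll carry it over.

Emit:
servo_tool --pt "0 -0.015 0" --pt "0.001 -0.045 0" --pt "0.002 -0.075 0" --pt "0.003 -0.105 0" --pt "0.003 -0.135 0" --spin '[0,0,0,0,0]' --grip '[1,1,1,1,1]'

```text
time_s: 26.32
tcp_pos: [0.5726, -0.0622, 0.1548]
ee_rot: [[0.236, -0.972, -0.002], [-0.972, -0.236, 0.0], [-0.001, 0.002, -1.0]]
wrist_force: [-1.2, 0.3, -0.3]
gripper_width: 0.742
gripper_force: 26.9
```

Emit:
servo_tool --pt "0 -0.03 0" --pt "0 -0.05 0" --pt "0 -0.062 0" --pt "0 -0.062 0" --pt "0 -0.062 0" --spin '[2,4,6,8,8.6]' --grip '[1,1,1,1,1]'

```text
time_s: 26.73
tcp_pos: [0.6321, -0.0475, 0.1538]
ee_rot: [[0.087, -0.996, -0.003], [-0.996, -0.087, 0.0], [-0.0, 0.003, -1.0]]
wrist_force: [-0.6, 0.1, 0.3]
gripper_width: 0.741
gripper_force: 26.9
```

Emit:
servo_tool --pt "0 0 0.015" --pt "0 0 0.03" --pt "0 0 0.042" --pt "0 0 0.048" --pt "0 0 0.048" --spin '[0,0,0,0,0]' --grip '[1,1,1,1,1]'

```text
time_s: 27.15
tcp_pos: [0.6306, -0.0479, 0.1057]
ee_rot: [[0.088, -0.996, -0.005], [-0.996, -0.088, -0.0], [-0.0, 0.005, -1.0]]
wrist_force: [0.3, 0.2, -0.9]
gripper_width: 0.742
gripper_force: 26.9
```

Run:
```python
from h import *
W=wcloud("w9")
s=sense();Q=(W-s["tcp_pos"])@s["ee_rot"]
m=(abs(Q[...,1]-.003)<.026)&(abs(Q[...,0])<.045)&(Q[...,2]<.02)&(Q[...,2]>.005)
print("fan top tool z",np.median(Q[m][:,2]),"x",Q[m][:,0].min(),Q[m][:,0].max())
plan(.632,-.0482,.096,5)
```

```text
fan top tool z 0.012768456102910972 x -0.03050810363114238 0.03123946749719724
t 27.2 p [ 0.6315 -0.0479  0.107 ] ya -174.9 F [-0.6 -0.1 -0.7] w 64.5 gf 26.9 j6 -5
slide [ 0.0003 -0.0005  0.011 ] spin 0.1
```

View pics/w9.png

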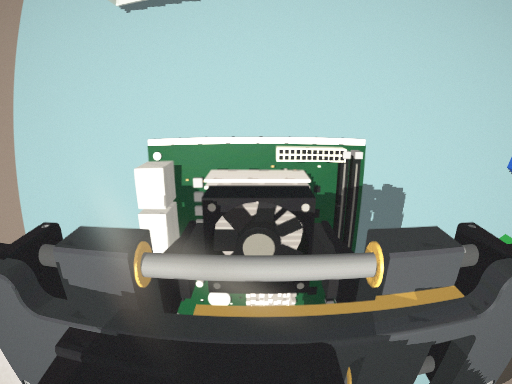

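The fan (205–315, 187–290) hangs square over the large sink. I'll lower it slowly, watching the force.

Emit:
servo_tool --pt "0 0 0.002" --pt "0 0 0.004" --pt "0 0 0.006" --pt "0 0 0.007" --pt "0 0 0.007" --spin '[0,0,0,0,0]' --grip '[1,1,1,1,1]'

```text
time_s: 27.62
tcp_pos: [0.6322, -0.0477, 0.1008]
ee_rot: [[0.088, -0.996, -0.0], [-0.996, -0.088, 0.0], [-0.0, 0.0, -1.0]]
wrist_force: [0.3, -0.2, -0.3]
gripper_width: 0.74
gripper_force: 26.9
```

Emit:
servo_tool --pt "0 0 0.0005" --pt "0 0 0.001" --pt "0 0 0.0015" --pt "0 0 0.0015" --pt "0 0 0.0015" --spin '[0,0,0,0,0]' --grip '[1,1,1,1,1]'

```text
time_s: 28.03
tcp_pos: [0.6323, -0.0477, 0.0993]
ee_rot: [[0.088, -0.996, -0.0], [-0.996, -0.088, -0.0], [0.0, 0.0, -1.0]]
wrist_force: [0.8, -0.2, -0.6]
gripper_width: 0.747
gripper_force: 26.9
```

Emit:
servo_tool --pt "0 0 0.0005" --pt "0 0 0.001" --pt "0 0 0.0015" --pt "0 0 0.0015" --pt "0 0 0.0015" --spin '[0,0,0,0,0]' --grip '[1,1,1,1,1]'

```text
time_s: 28.45
tcp_pos: [0.6323, -0.0477, 0.0978]
ee_rot: [[0.088, -0.996, -0.0], [-0.996, -0.088, -0.0], [0.0, 0.0, -1.0]]
wrist_force: [0.2, 0.1, -0.4]
gripper_width: 0.743
gripper_force: 26.9
```

Emit:
servo_tool --pt "0 0 0.0004" --pt "0 0 0.0008" --pt "0 0 0.0012" --pt "0 0 0.0012" --pt "0 0 0.0012" --spin '[0,0,0,0,0]' --grip '[1,1,1,1,1]'

```text
time_s: 28.87
tcp_pos: [0.6323, -0.0477, 0.0966]
ee_rot: [[0.088, -0.996, -0.0], [-0.996, -0.088, -0.0], [0.0, 0.0, -1.0]]
wrist_force: [-0.8, -0.2, -1.5]
gripper_width: 0.742
gripper_force: 26.9
```

Emit:
servo_tool --pt "0 0 0.0004" --pt "0 0 0.0008" --pt "0 0 0.0011" --pt "0 0 0.0011" --pt "0 0 0.0011" --spin '[0,0,0,0,0]' --grip '[1,1,1,1,1]'

```text
time_s: 29.28
tcp_pos: [0.6323, -0.0477, 0.0955]
ee_rot: [[0.088, -0.996, -0.0], [-0.996, -0.088, 0.0], [-0.0, 0.0, -1.0]]
wrist_force: [-0.7, 0.3, -0.2]
gripper_width: 0.738
gripper_force: 26.9
```

Emit:
servo_tool --pt "0 0 0.0003" --pt "0 0 0.0006" --pt "0 0 0.0008" --pt "0 0 0.0008" --pt "0 0 0.0008" --spin '[0,0,0,0,0]' --grip '[1,1,1,1,1]'

```text
time_s: 29.7
tcp_pos: [0.6324, -0.0477, 0.095]
ee_rot: [[0.088, -0.996, 0.0], [-0.996, -0.088, -0.0], [0.0, -0.0, -1.0]]
wrist_force: [-0.2, -0.5, 0.8]
gripper_width: 0.741
gripper_force: 26.9
```

Emit:
servo_tool --pt "0 0 0.0003" --pt "0 0 0.0005" --pt "0 0 0.0005" --pt "0 0 0.0005" --pt "0 0 0.0005" --spin '[0,0,0,0,0]' --grip '[1,1,1,1,1]'

```text
time_s: 30.12
tcp_pos: [0.6324, -0.0477, 0.0949]
ee_rot: [[0.088, -0.996, 0.0], [-0.996, -0.088, -0.0], [0.0, -0.0, -1.0]]
wrist_force: [-1.8, 1.8, 6.0]
gripper_width: 0.741
gripper_force: 26.9
```

Emit:
servo_tool --pt "0 0 0" --pt "0 0 0" --pt "0 0 0" --pt "0 0 0" --pt "0 0 0" --spin '[0,0,0,0,0]' --grip '[0.22,0.19,0.15,0.1,0.06]'

```text
time_s: 30.53
tcp_pos: [0.6319, -0.0477, 0.0935]
ee_rot: [[0.088, -0.996, -0.001], [-0.996, -0.088, 0.0], [-0.0, 0.001, -1.0]]
wrist_force: [-0.8, 0.2, 0.2]
gripper_width: 0.898
gripper_force: 0.0
```

Emit:
servo_tool --pt "0 0 -0.01" --pt "0 0 -0.03" --pt "0 0 -0.06" --pt "0 0 -0.08" --pt "0 0 -0.1" --spin '[0,0,0,0,0]' --grip '[0.06,0.06,0.06,0.06,0.06]'

```text
time_s: 30.95
tcp_pos: [0.6326, -0.0477, 0.1964]
ee_rot: [[0.088, -0.996, 0.002], [-0.996, -0.088, 0.0], [0.0, -0.002, -1.0]]
wrist_force: [0.6, 1.1, 0.3]
gripper_width: 0.936
gripper_force: 0.0
```

Emit:
servo_tool --pt "0 0.03 0" --pt "0 0.07 0" --pt "0 0.11 0" --pt "0 0.14 0" --pt "0 0.15 0" --spin '[0,0,0,0,0]' --grip '[0.06,0.06,0.06,0.06,0.06]'

```text
time_s: 31.37
tcp_pos: [0.4784, -0.0615, 0.1948]
ee_rot: [[0.087, -0.996, -0.002], [-0.996, -0.087, 0.001], [-0.001, 0.002, -1.0]]
wrist_force: [0.0, 1.0, -0.3]
gripper_width: 0.941
gripper_force: 0.0
```

Run:
```python
from h import *; from m import meas
plan(.5,0,.2,5)
c=capture("scene");W=cloud(c);cv2.imwrite("pics/s9.png",cv2.resize(c["pixels"][100:320,150:440],(580*13//10,440*13//10)))
for nm,W in(("scene",W),("wrist",wcloud("w10"))):
    for n,a in(("fan",((.632,-.048),.055,.075,.11)),("sinkband",((.632,-.048),.06,.036,.062)),("drive",((.634,.142),.08,.01,.03)),("small",((.613,.034),.034,.042,.06))):
        try: print(nm,n,meas(W,*a))
        except Exception as e: print(nm,n,e)
```

```text
t 31.37 p [ 0.4784 -0.0615  0.1948] ya -175.0 F [ 0.   1.  -0.3] w 81.9 gf 0.0 j6 -7
slide [-0.0594 -0.0269 -0.0053] spin 0.0
scene fan [0.6321, -0.0483, 0.0603, 0.062, 5.0813, 0.0837, 508.0]
scene sinkband [0.6308, -0.0494, 0.0683, 0.0647, 4.9964, 0.0517, 246.0]
scene drive [0.6324, 0.1407, 0.1056, 0.0487, 5.9147, 0.0174, 591.0]
scene small [0.6123, 0.0341, 0.0395, 0.0419, 3.9764, 0.048, 145.0]
wrist fan [0.6333, -0.0485, 0.0626, 0.0604, 4.6676, 0.083, 2375.0]
wrist sinkband [0.6311, -0.049, 0.0688, 0.0627, 4.4831, 0.0519, 1071.0]
wrist drive [0.5878, 0.1279, 0.0277, 0.0208, 79.2929, 0.0157, 173.0]
wrist small [0.6136, 0.0192, 0.0108, 0.0114, 5.1694, 0.0462, 54.0]
```

View pics/s9.png

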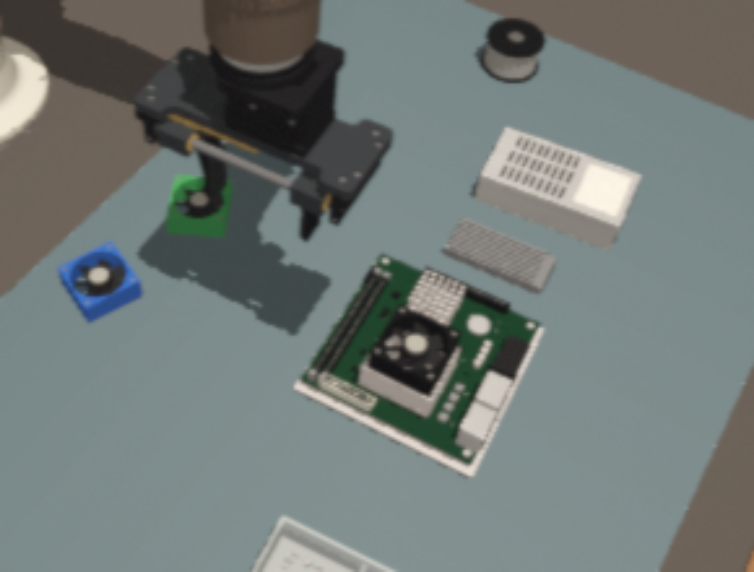

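View pics/w10.png

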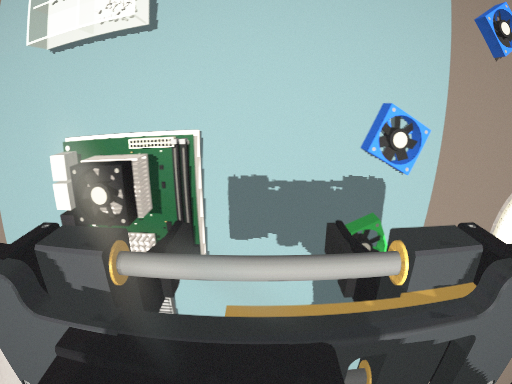

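All parts are in place. The fan at scene (415,345) is flat on the large sink, the small sink is on the chipset at (437,295), and the drive is between the board and the PSU at (498,253). The fan and large sink centres agree within about 2 mm, all are square within about 1°, and the gripper is clear.

```bash
python3 -c "
from station import *
print(finish_job())"
```

```text
the job is handed in; nothing more can be done
None
```

I handed the job in at about 31 s: the last images show the heat sinks on their chips, fan on the large sink and drive in the gap, within about 2 mm and 1° of target, screwdriver untouched; no verdict came back.

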